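Mix a sample tube on the touch-mode vortex mixer

ROBOT

A 7-joint arm with a two-finger parallel gripper is mounted at the origin on the work surface. World frame = base frame: x ahead of the robot, y to its left, z up, the work surface at z = 0. Lengths are in m, angles in degrees, forces in N, time in s.
With the tool pointing down it reaches from about 0.35 to 0.9 m from the base axis. Payload 8.1 kg.
Tool frame: the origin (TCP) lies at the very end of the fingers, on their centre line; the grasp point (between the pads) lies 19 mm behind it (robot.tcp_to_grasp is the z of the grasp point in the tool frame, in m); z points along the fingers, y is the line along which they close (so a half turn about z gives the same grasp; the last joint's range is limited). The gripper opens to 85 mm and grips with 20 to 120 N. Pads are 22 mm wide; open, the fingers measure 114 mm over their backs; the gripper's body (76 mm by 85 mm) begins 54 mm behind the grasp point. The pads swing forward as they close: fully open they stand 13 mm farther back than shut.
Start: joints at [-80.248, 24.895, 1.432, 90.138, -0.665, 64.973, -4.303], TCP at [0.168, 0.602, 0.231] pointing down, gripper open.
Joint ranges: [-149.89, 149.89], [-25.12, 119.58], [-72.63, 75.52], [4.76, 147.25], [-75.54, 255.54], [6.69, 114.76], [-157.13, 157.13]. Speed limits (degrees/s): [127.2, 127.2, 172.46, 172.46, 180, 180, 180].

INTERFACE

Orientations are given as [roll, pitch, yaw] about the fixed x, y, z axes, in that order (R = Rz(yaw) Ry(pitch) Rx(roll)).
In Python, from station import robot gives the robot as it stands.
- The arm moves only by the tool play_rows, never from a script. Its argument "series" is a list of rows, each a list of 5 numbers: the shift along the world's x, y, z in mm, then the turn about the world's z in units of 5 degrees (1.0 is 5 degrees), then the closure, from 0 (fully open) to 1 (shut). In form: [[dx, dy, dz, yaw, gripper], ...]. A call has 1 to 8 rows; each row is the pose to reach, as a shift and turn from the pose commanded when the call began; what a row does not reach only later rows make up. A row lasts 1/10 s, in which the tool goes at most 50 mm and 8.59 degrees, less where a joint would pass 70% of its speed; a pose out of reach is approached as far as the arm can. A call with a gripper value outside its range is refused whole. The fingers move at their own pace and stop on an object; "squeeze" is the grip in N (left out, the last holds). Time passes only in rows, so rows that repeat a pose let the fingers close. It gives the time, the measured TCP pose, the force, the opening and the grip force at its end, in the units of the state.
- robot.get_state(): the state, without advancing time (a new reading comes with each control period).
- robot.grab_frame(name): name is "side" or "top"; returns the picture (420x560x3 uint8, blue, green, red); there is no depth.
- robot.camera_model(name): a dict with "vertical_fov" (degrees; the focal length in pixels is half the picture's height over the tangent of half this angle, whatever the lens; pixels are square), "cx", "cy" (the principal point, pixels), "k1" (the pictures are not rectified: a ray, as slopes to the right and down, at radius r is drawn at 1 + k1 r^2 times it, then the intrinsics apply), "T" (4x4, takes a point from camera to world coordinates). Camera axes: x right, y down, z forward; pixel columns grow to the right and rows downward; lengths in m; the calibration is good to about 2 mm. A picture is of the moment at which its call begins. camera_model takes no time and is no camera call.
- robot.job_done(): hands the job in; it is judged then, once.
Trained networks look in the newest picture that a camera, given by its name, has taken for a name from the list of things; names that differ only in an ending like _2 or _b are one class to them, and where a whole thing is asked for, a point or a joint stands for the part that bears it (a point fixed in the world has none). Each returns a list of dicts, best first, with "conf" (0 to 1); they miss things now and then, are a little off and sometimes report something else, mostly with a low value. They report only what shows in the picture. A call takes as long as a camera call.
- robot.search_frame(camera, label): "box" ([left, top, right, bottom] in pixels, round what is visible of it).
- robot.tip_of(camera, label): "position" ([column, row] in pixels: a listed point, or the origin of a listed thing).
The state is a dict: "time": time; "joint_positions": joint angles; "joint_vel": joint speeds; "joint_efforts": joint torques, N m; "tcp_pos": TCP position; "tool_rot": TCP orientation; "ft_force": force on the tool from outside, world axes, zero at the start; "torque": the same for the moment, N m; "finger_gap": finger opening in m; "grip_force": force on a finger pad.
Only numpy, scipy, OpenCV 4.12 (cv2) and the standard library are available. Lean on these libraries where they do the work, as an engineer would, in place of code of your own. Each camera call takes 0.05 s, during which the arm holds its last target. There are 200 camera calls.

TASK

Mix the blue-capped sample tube on the vortex mixer: press the green standby key, then, once that has sprung back, the white touch-mode key; then take the blue-capped tube out of the rack and press its pointed end down into the mixer's rubber cup, upright, until the cup has sunk about 5 mm, half-way down its travel. Keep it there for at least two seconds, and finish while still holding the tube pressed down like that: do not let go or ease off. Leave the orange continuous key, the speed dial, the other two tubes, the beaker and the bottle alone.

Things in the scene. Friction and masses are not known exactly. Their poses are not given: they have to be found in the camera images.
- mixer: Vortex mixer, off-white box 230 mm deep (x) by 180 wide (y), teal stripe, fixed. Origin: centre of its underside; z up; its front (-x) faces the robot. The front 95 mm of its top is a dark panel sloping 15 degrees down to the front (55 mm high at the front edge, 80 mm at its rear); then a flat deck 82 mm high with the black rubber cup, axis 45 mm behind the origin. Its shaking is not simulated.
- standby_key_top (a point): Centre of the top of the green standby key, round, 18 mm across, 8 mm proud of the panel. Its z axis is the panel's normal (15 degrees off vertical, leaning to the mixer's front); it is pushed along -z. The keys stand in a row, 40 mm apart, 28 mm behind the panel's front edge; left to right as seen from the robot: green, white, orange, then the grey dial.
- standby_key (a joint): How far the green standby key is pressed, m: 0 = up, 0.004 = fully down. Spring: starts to move at about 1 N, fully down at about 4 N; springs back when released. It counts as pressed beyond 2.5 mm, as sprung back below 1.2 mm.
- touch_key_top (a point): Centre of the top face of the white touch-mode key, same size and same axes as the standby key.
- touch_key (a joint): How far the white touch-mode key is pressed, m; same spring and travel as the standby key.
- continuous_key_top (a point): Centre of the top face of the orange continuous key, same size and axes: not to be pressed.
- continuous_key (a joint): How far the orange continuous key is pressed, m, 0 to 0.004: leave it up.
- dial_mark (a point): End of the white pointer line on the speed dial (a grey knob 34 mm across and 16 mm high on the panel, 46 mm from the orange key towards the mixer's -y side); this point lies 13 mm from the knob's axis. Leave the dial as set.
- cup_floor (a point): Centre of the cup's flat inner floor, on its vertical axis; z up. The cup is a tapered black bowl: mouth 48 mm across inside (58 outside), narrowing to about 32 mm at this floor, 20 mm below the rim. The floor is 120 mm above the bench when the cup is up, and goes down with the cup.
- cup (a joint): How far the cup is pushed straight down, m: 0 = up, 0.010 = on its stop. Spring-loaded: it starts to move at about 2 N, takes about 6.5 N at 5 mm and about 11 N at the stop, and springs back up when let go.
- blue_tube_center (a point): Sample tube with the BLUE cap: on its axis, half-way up. 115 mm long: tip 57.5 mm below, cap top 57.5 mm above this point. White body 29 mm across, the last 16 mm tapering to a flat tip 8 mm across; cap 34 mm across, the top 15 mm of the tube. 40 to 75 g, loose; stands upright in one of the three rack holes, its tip 6 mm above the bench.
- blue_tube_tip (a point): Centre of the blue-capped tube's flat tip; its z axis runs up the tube.
- rack: Light grey tube rack, 200 mm long (its x) by 70 mm wide (its y), 60 mm high, fixed. Origin: centre of its underside. Three 31 mm holes on its centre line at x = -60, 0 and +60 mm through its 6 mm top plate; floor 6 mm thick. The tubes stand about 61 mm out of it. Which tube is in which hole varies.
- red_tube_center (a point): The red-capped tube, same size, half-way up its axis: leave in the rack.
- yellow_tube_center (a point): The yellow-capped tube, same size, half-way up its axis: leave in the rack.
- beaker: Glass beaker, 68 mm across, 90 mm tall, standing loose on the far part of the bench; origin: centre of its underside. Leave alone.
- bottle: Amber glass bottle with a white cap, 56 mm across, 110 mm tall, standing loose on the far part of the bench; origin: centre of its underside. Leave alone.

How it is judged (in metres and radians):
On the way, in this order (a step that is already met when the one before it is completed fails the run):
1. the green standby key is pressed by more than 2.5 mm, the other keys up (value of joint standby_key above 0.0025 m and value of joint each of touch_key, continuous_key below 0.0012 m), for 0.05 s.
2. then, with the standby key sprung back, the white touch-mode key is pressed by more than 2.5 mm (value of joint touch_key above 0.0025 m and value of joint each of standby_key, continuous_key below 0.0012 m and value of joint cup below 0.0015 m), for 0.05 s.
3. then, with the keys up, the blue-capped tube is lifted clear out of the rack (value of joint each of standby_key, touch_key, continuous_key below 0.0012 m and height (world z) of blue_tube_tip above 0.065 m and contact force between the fingers and blue_tube above 0.5 N and value of joint cup below 0.0015 m), for 0.1 s.
4. the tube, held in the fingers, keeps the cup down 3 to 8 mm for 2 s (value of joint cup between 0.003 and 0.008 m and contact force between blue_tube and cup above 2 N and contact force between the fingers and blue_tube above 1 N and contact force between each of the arm, the fingers and cup below 0.5 N and horizontal distance between blue_tube_tip and cup_floor below 0.01 m and angle between blue_tube_tip's own z axis and vertical below 0.17 rad and linear speed of cup below 0.01 m/s), for 2 s.
At the end, for the whole second after the job is handed in: Ends holding: fingers hold the blue-capped tube, upright within 10 deg, tip within 10 mm of the cup axis, pressing over 2 N; cup 3 to 8 mm down, untouched by fingers or arm. Keys up (<1.2 mm); other tubes within 12 mm, beaker and bottle 20 mm, dial pointer 4 mm of their start (all of step 4 and value of joint each of standby_key, touch_key, continuous_key below 0.0012 m and distance of each of red_tube_center, yellow_tube_center from where it was at the start of the episode below 0.012 m and distance of each of beaker, bottle from where it was at the start of the episode below 0.02 m and distance of dial_mark from where it was at the start of the episode below 0.004 m); the arm keeps its last pose, push and grip.
It fails at once if the orange continuous key is pressed (value of joint continuous_key above 0.0025 m).
It fails at once if the speed dial is turned (distance of dial_mark from where it was at the start of the episode above 0.004 m).
It fails at once if another tube is moved (distance of any of red_tube_center, yellow_tube_center from where it was at the start of the episode above 0.012 m).
It fails at once if the beaker or the bottle is disturbed (distance of any of beaker, bottle from where it was at the start of the episode above 0.02 m).
It also fails if it takes over 67 s, if anything falls off the work surface, if the arm or the gripper's body presses on something with over 40 N, if the wrist force passes 120 N, or if a joint passes its speed limit or range.

## Working session

There is one attempt and no reset: what is moved stays moved. The work goes in short steps, Python scripts to look and compute and a tool call to move; the robot and the scene stay as the last step left them, time stands still between calls to the robot, and variables do not carry over. Pictures are saved under pics/ and viewed, at most 10 in all, crops included, and the job is handed in when it is done.

Besides the shell and the picture viewer there is one more tool, called after "Call:" by a JSON object that holds its "method" and its "body", one argument or row to a line. play_rows: Moves the arm, as the interface text tells. Its arguments: {"type":"object","properties":{"series":{"type":"array","items":{"type":"array","items":{"type":"number"}}},"squeeze":{"type":"number"}},"required":["series"]}

```bash
mkdir -p pics; ls; cat > h.py <<'E'
import numpy as np, cv2
from station import robot
def cam(n):
    m=robot.camera_model(n); f=210/np.tan(np.radians(m["vertical_fov"])/2)
    return m,f,np.array(m["T"])
def ray(n,px):
    m,f,T=cam(n); d=np.array([(px[0]-m["cx"])/f,(px[1]-m["cy"])/f]); u=d.copy()
    for _ in range(30): u=d/(1+m["k1"]*(u@u))
    v=T[:3,:3]@np.array([u[0],u[1],1]); return T[:3,3],v/np.linalg.norm(v)
def onz(n,px,z):
    o,v=ray(n,px); return o+v*(z-o[2])/v[2]
def tri(ps):
    A=np.zeros((3,3));b=np.zeros(3);R=[ray(n,p) for n,p in ps]
    for o,v in R:
        P=np.eye(3)-np.outer(v,v);A+=P;b+=P@o
    x=np.linalg.solve(A,b)
    return x,[round(1000*np.linalg.norm((np.eye(3)-np.outer(v,v))@(x-o)),1) for o,v in R]
def proj(n,p):
    m,f,T=cam(n); c=T[:3,:3].T@(np.array(p)-T[:3,3]); u=c[:2]/c[2]; u=u*(1+m["k1"]*(u@u))
    return u*f+[m["cx"],m["cy"]]
E
python3 - <<'E'
from h import *
np.set_printoptions(precision=4,suppress=True)
for n in("side","top"):
    cv2.imwrite(f"pics/{n}0.png",robot.grab_frame(n)); m,f,T=cam(n); print(n,f,m["k1"],T[:3,3],T[:3,2])
for l in["mixer","standby_key_top","touch_key_top","continuous_key_top","dial_mark","cup_floor","blue_tube_center","red_tube_center","yellow_tube_center","rack","beaker","bottle"]:
    q={}
    for n in("side","top"):
        r=robot.tip_of(n,l); q[n]=r[0]["position"] if r else None
        print(l,n,[(np.round(d["position"],1).tolist(),round(d["conf"],2)) for d in r[:2]])
    if all(v is not None for v in q.values()): print("   ",*tri(list(q.items())))
print(robot.get_state())
E
```

```text
pics
side 386.9138449813687 -0.01770919653238351 [ 0.348  -0.4601  0.7386] [ 0.3205  0.5346 -0.782 ]
top 412.73833665277783 -0.1055950466917993 [ 0.4677 -0.006   0.9425] [ 0.1895 -0.0167 -0.9817]
mixer side [([216.5, 199.8], 0.62)]
mixer top [([194.5, 256.9], 0.72)]
    [ 0.5352  0.1626 -0.0246] [np.float64(2.0), np.float64(2.0)]
standby_key_top side [([171.2, 169.2], 0.51)]
standby_key_top top [([159.0, 296.6], 0.44)]
    [0.4517 0.2132 0.0862] [np.float64(3.9), np.float64(3.9)]
touch_key_top side [([171.8, 186.3], 0.52), ([293.3, 297.2], 0.48)]
touch_key_top top [([174.0, 296.6], 0.49)]
    [0.4444 0.1911 0.0533] [np.float64(3.0), np.float64(3.0)]
continuous_key_top side []
continuous_key_top top [([195.4, 299.3], 0.49), ([303.5, 153.5], 0.36)]
dial_mark side [([189.2, 201.1], 0.7)]
dial_mark top [([217.7, 291.3], 0.5), ([347.5, 248.6], 0.49)]
    [0.4558 0.0937 0.0928] [np.float64(3.3), np.float64(3.3)]
cup_floor side [([227.9, 158.1], 0.66)]
cup_floor top [([189.9, 238.7], 0.94)]
    [0.5684 0.146  0.1185] [np.float64(5.3), np.float64(5.3)]
blue_tube_center side [([291.7, 286.2],
[... 808 characters left out ...]
p.float64(7.4)]
bottle side [([358.4, 220.6], 0.66)]
bottle top [([302.3, 154.1], 0.68)]
    [ 0.7793 -0.0931  0.0091] [np.float64(3.0), np.float64(3.0)]
{'time': 1.3, 'joint_positions': array([-80.2477,  24.8975,   1.4326,  90.1368,  -0.6657,  64.9735,
        -4.3024]), 'joint_vel': array([ 0.0227, -0.0448, -0.0576, -0.0249,  0.0031,  0.0261, -0.0265]), 'joint_efforts': array([ -0.0001, -67.0293,   1.0246, -31.6566,   0.0156,   0.0025,
        -0.    ]), 'tcp_pos': array([0.1684, 0.6019, 0.2313]), 'tool_rot': array([179.9995,  -0.0002, 164.3642]), 'ft_force': array([0.0939, 0.0254, 0.6259]), 'torque': array([ 0.0206, -0.0239, -0.0254]), 'grip_force': 0.0, 'finger_gap': 0.08534203935527468}
```

View pictures.

```bash
python3 - <<'E'
import cv2
s=cv2.imread("pics/side0.png");t=cv2.imread("pics/top0.png")
cv2.imwrite("pics/a.png",cv2.resize(s[110:350,120:400],None,fx=2.5,fy=2.5,interpolation=cv2.INTER_CUBIC))
cv2.imwrite("pics/b.png",cv2.resize(t[120:345,110:390],None,fx=2.6,fy=2.6,interpolation=cv2.INTER_CUBIC))
E
```

```text
(no output)
```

View pics/a.png

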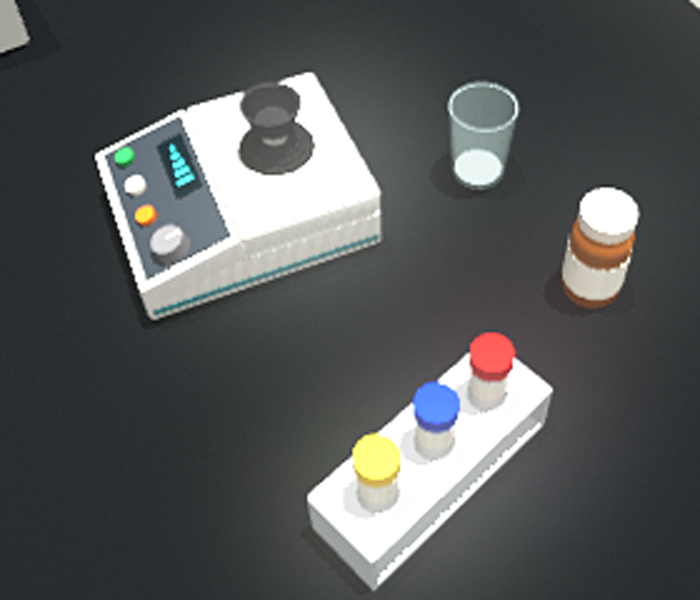

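View pics/b.png

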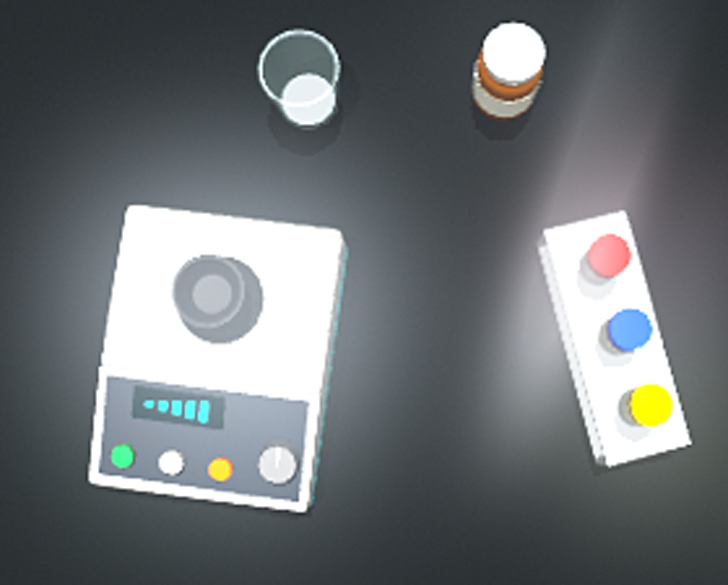

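Side view: the mixer is at left, with the green, white and orange keys at about (170,172), (174,184) and (178,196) in full-frame pixels. The cup is near (228,158), and blue is the middle tube in the rack, at about (294,272). The top view agrees: keys at (157,295), (176,298) and (195,300), with blue in the middle at (352,247). Next I fit the poses from colour centroids and the known geometry.

```bash
python3 - <<'E'
from h import *
from scipy.optimize import least_squares
np.set_printoptions(precision=4,suppress=True)
def cen(img,near,hue,r=14,smin=110,vmin=80):
    h=cv2.cvtColor(img,cv2.COLOR_BGR2HSV).astype(int); d=abs(h[...,0]-hue); d=np.minimum(d,180-d)
    m=((d<9)&(h[...,1]>smin)&(h[...,2]>vmin)).astype(np.uint8)
    y,x=np.nonzero(m); k=np.hypot(x-near[0],y-near[1])<r; return np.array([x[k].mean(),y[k].mean()]),k.sum()
I={n:cv2.imread(f"pics/{n}0.png") for n in("side","top")}
near={"green":{"side":(170,172),"top":(157,295)},"orange":{"side":(178,196),"top":(195,300)},
"blue":{"side":(294,272),"top":(352,247)},"red":{"side":(316,252),"top":(344,218)},"yellow":{"side":(270,294),"top":(360,276)}}
hue=dict(green=70,orange=18,blue=112,red=0,yellow=29)
C={}
for c in near:
    C[c]={}
    for n in I:
        C[c][n],k=cen(I[n],near[c][n],hue[c],r=14 if c in("blue","red","yellow") else 8,smin=90); print(c,n,C[c][n],k)
    print(c,*tri(list(C[c].items())))
for n in I:
    for c in("blue","red","yellow"): print(n,c,onz(n,C[c][n],0.117))
C["white"]={"side":np.array([174,184.]),"top":np.array([175.8,298.1])}
cup={"side":(227.9,158.1),"top":(189.9,238.7)}
def pts(p):
    x,y,a,y0=p; R=np.array([[np.cos(a),-np.sin(a)],[np.sin(a),np.cos(a)]])
    f=lambda u,v,z: np.r_[R@[u,v]+[x,y],z]
    return dict(green=f(-89.1e-3,y0,.069),white=f(-89.1e-3,y0-.04,.069),orange=f(-89.1e-3,y0-.08,.069),cup=f(.045,0,.12))
def res(p):
    P=pts(p); r=[]
    for n in I:
        for c in("green","orange","white"): r+=list((proj(n,P[c])-C[c][n])*(1 if c!="white" else .5))
        r+=list(proj(n,P["cup"])-cup[n])
    return np.array(r)
s=least_squares(res,[.53,.15,0,.06],loss="soft_l1"); print(s.x,np.degrees(s.x[2]),res(s.x).round(1)); print(pts(s.x))
E
```

```text
green side [169.451  172.3333] 51
green top [156.8485 294.9394] 66
green [0.451  0.2236 0.0674] [np.float64(0.1), np.float64(0.1)]
orange side [178.     195.7568] 37
orange top [194.087  300.1304] 23
orange [0.4409 0.145  0.0665] [np.float64(0.4), np.float64(0.4)]
blue side [293.8933 272.0733] 300
blue top [351.7681 246.2464] 207
blue [ 0.5468 -0.1784  0.1154] [np.float64(0.2), np.float64(0.2)]
red side [316.2877 251.9726] 292
red top [346.7807 217.7895] 114
red [ 0.6029 -0.1685  0.124 ] [np.float64(1.0), np.float64(1.0)]
yellow side [270.0307 293.7331] 326
yellow top [359.704  275.4933] 223
yellow [ 0.4882 -0.1925  0.1147] [np.float64(0.0), np.float64(0.0)]
side blue [ 0.5461 -0.1791  0.117 ]
side red [ 0.6049 -0.1649  0.117 ]
side yellow [ 0.4877 -0.1935  0.117 ]
top blue [ 0.5468 -0.1781  0.117 ]
top red [ 0.605  -0.1702  0.117 ]
top yellow [ 0.4881 -0.192   0.117 ]
[ 0.5306  0.1526 -0.1403  0.0585] -8.0407113106312 [-0.3 -0.2 -0.8 -0.1 -0.5 -0.2  0.2 -1.2  0.1  0.2  0.4  0.6 -0.1 -0.1
  0.6 -5.9]
{'green': array([0.4505, 0.2231, 0.069 ]), 'white': array([0.4449, 0.1835, 0.069 ]), 'orange': array([0.4393, 0.1439, 0.069 ]), 'cup': array([0.5751, 0.1463, 0.12  ])}
```

Call:
{"method": "play_rows", "body": {
  "series": [
    [28,-38,-5,0.2,1],
    [56,-76,-10,0.4,1],
    [84,-114,-15,0.6,1],
    [112,-152,-20,0.8,1],
    [140,-190,-25,1.0,1],
    [168,-228,-30,1.2,1],
    [196,-266,-35,1.4,1],
    [224,-304,-40,1.53,1]
  ],
  "squeeze": 40
}}

```text
time: 2.1
tcp_pos: [0.3934, 0.2963, 0.1915]
tool_rot: [180.0, 0.0, 172.1]
ft_force: [1.8, -0.3, 0.1]
finger_gap: -0.0
grip_force: 0.0
```

Call:
{"method": "play_rows", "body": {
  "series": [
    [18,-25,-20,0,1],
    [36,-50,-45,0,1],
    [55,-74,-75,0,1],
    [55,-74,-92,0,1],
    [55,-74,-92,0,1],
    [55,-74,-92,0,1]
  ]
}}

```text
time: 2.7
tcp_pos: [0.4473, 0.2244, 0.0997]
tool_rot: [180.0, -0.0, 172.0]
ft_force: [-0.1, 0.0, -0.3]
finger_gap: 0.0001
grip_force: 0.0
```

```bash
python3 - <<'E'
from h import *
for n in("side","top"):
    im=robot.grab_frame(n); cv2.imwrite(f"pics/{n}1.png",im)
s=robot.get_state(); print(s)
a=cv2.imread("pics/side1.png")[110:270,120:320]; b=cv2.imread("pics/top1.png")[190:350,110:310]
cv2.imwrite("pics/c.png",cv2.resize(np.hstack([a,b]),None,fx=2,fy=2.5,interpolation=cv2.INTER_CUBIC))
E
```

```text
{'time': 2.8, 'joint_positions': array([-38.84146579,  22.59287352,   7.85362775, 116.43019972,
        -4.61412997,  41.15450261,  53.98585189]), 'joint_vel': array([-0.07734322, -0.31083037,  0.10559598, -0.00198393, -0.08943749,
       -0.18869231,  0.0398102 ]), 'joint_efforts': array([ 4.16165516e-01, -5.39078307e+01,  2.36815989e+00, -2.26286173e+01,
        2.42752925e-02,  2.00423057e-02, -4.59114293e-03]), 'tcp_pos': array([0.44768244, 0.22510247, 0.10044235]), 'tool_rot': array([1.79913354e+02, 6.50463649e-02, 1.72097808e+02]), 'ft_force': array([ 0.39724764, -0.8659475 ,  0.5472732 ]), 'torque': array([0.00598293, 0.02328914, 0.03317596]), 'grip_force': 0.0, 'finger_gap': 0.00015913550778322958}
```

View pics/c.png

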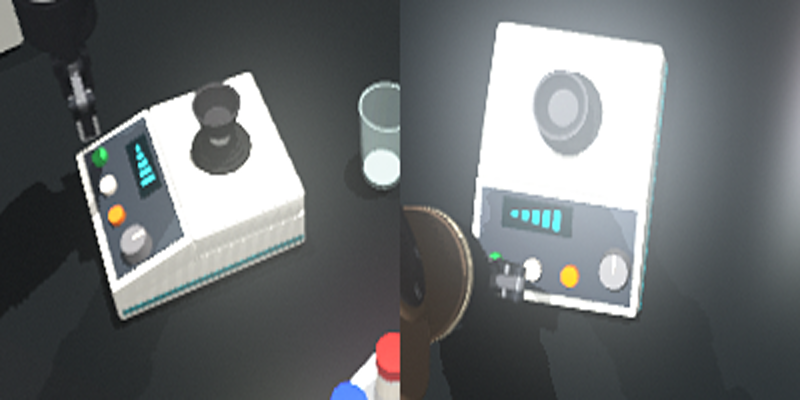

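The view shows the closed fingers just above the green key: side tip at about (165,164), key at (169,172). Descending to press it.

Call:
{"method": "play_rows", "body": {
  "series": [
    [0,0,-12,0,1],
    [0,0,-24,0,1],
    [0,0,-27,0,1],
    [0,0,-29,0,1],
    [0,0,-30,0,1],
    [0,0,-30,0,1]
  ]
}}

```text
time: 3.4
tcp_pos: [0.4471, 0.2238, 0.0693]
tool_rot: [-180.0, -0.0, 172.0]
ft_force: [-2.0, 0.3, 2.0]
finger_gap: 0.0004
grip_force: 1.3
```

Call:
{"method": "play_rows", "body": {
  "series": [
    [0,0,-1.5,0,1],
    [0,0,-2.5,0,1],
    [0,0,-2.5,0,1],
    [0,0,-2.5,0,1]
  ]
}}

```text
time: 3.8
tcp_pos: [0.4476, 0.2238, 0.0672]
tool_rot: [180.0, 0.0, 172.0]
ft_force: [-2.1, -2.0, 6.9]
finger_gap: 0.0001
grip_force: 3.4
```

Call:
{"method": "play_rows", "body": {
  "series": [
    [0,0,15,0,1],
    [0,0,25,0,1],
    [-3,-20,25,0,1],
    [-6,-39.5,25,0,1],
    [-6,-39.5,13,0,1],
    [-6,-39.5,7,0,1],
    [-6,-39.5,3,0,1],
    [-6,-39.5,2,0,1]
  ]
}}

```text
time: 4.6
tcp_pos: [0.4417, 0.1851, 0.0684]
tool_rot: [180.0, 0.0, 172.1]
ft_force: [0.2, -0.8, 3.4]
finger_gap: 0.0001
grip_force: 1.5
```

Call:
{"method": "play_rows", "body": {
  "series": [
    [0,0,-1,0,1],
    [0,0,-2,0,1],
    [0,0,-2,0,1],
    [0,0,-2,0,1]
  ]
}}

```text
time: 5.0
tcp_pos: [0.442, 0.1849, 0.0672]
tool_rot: [179.9, 0.1, 172.0]
ft_force: [0.4, 0.2, 4.2]
finger_gap: -0.0001
grip_force: 2.0
```

Call:
{"method": "play_rows", "body": {
  "series": [
    [0,0,-1,0,1],
    [0,0,-1,0,1],
    [0,0,-1,0,1]
  ]
}}

```text
time: 5.3
tcp_pos: [0.4421, 0.185, 0.0667]
tool_rot: [179.9, 0.1, 172.0]
ft_force: [-1.9, 0.2, 13.4]
finger_gap: 0.0001
grip_force: 6.8
```

Call:
{"method": "play_rows", "body": {
  "series": [
    [0,0,40,0,1],
    [0,0,85,0,1],
    [5,-20,130,0.5,0.5],
    [20,-65,140,1.0,0],
    [35,-112,140,1.5,0],
    [50,-159,140,2.0,0],
    [64,-206,140,2.6,0],
    [78,-254,140,3.2,0]
  ]
}}

```text
time: 6.1
tcp_pos: [0.5192, -0.0712, 0.2056]
tool_rot: [180.0, -0.0, -171.8]
ft_force: [2.0, 0.6, -0.3]
finger_gap: 0.0846
grip_force: 0.0
```

Call:
{"method": "play_rows", "body": {
  "series": [
    [14,-46,0,0.5,0],
    [26,-90,0,0.9,0],
    [26,-109,-20,0.9,0],
    [26,-109,-40,0.9,0],
    [26,-109,-40,0.9,0],
    [26,-109,-40,0.9,0]
  ]
}}

```text
time: 6.7
tcp_pos: [0.545, -0.1779, 0.1656]
tool_rot: [179.9, -0.1, -167.4]
ft_force: [0.2, -0.4, 0.3]
finger_gap: 0.085
grip_force: 0.0
```

```bash
python3 - <<'E'
from h import *
for n in("side","top"):
    im=robot.grab_frame(n); cv2.imwrite(f"pics/{n}2.png",im)
s=robot.get_state(); print(s["tcp_pos"],s["tool_rot"],s["finger_gap"],s["ft_force"])
for n in("side","top"): print(n,proj(n,s["tcp_pos"]))
a=cv2.imread("pics/side2.png")[170:350,210:390]; b=cv2.imread("pics/top2.png")[160:340,260:440]
cv2.imwrite("pics/d.png",cv2.resize(np.hstack([a,b]),None,fx=2.2,fy=2.2,interpolation=cv2.INTER_CUBIC))
E
```

```text
[ 0.54596432 -0.17785131  0.16672961] [-1.79996614e+02  5.78213987e-02 -1.67408977e+02] 0.085030904829837 [-0.28635228 -0.12275428  0.17636988]
side [294.22527694 257.31728397]
top [356.93641706 244.12931188]
```

View pics/d.png

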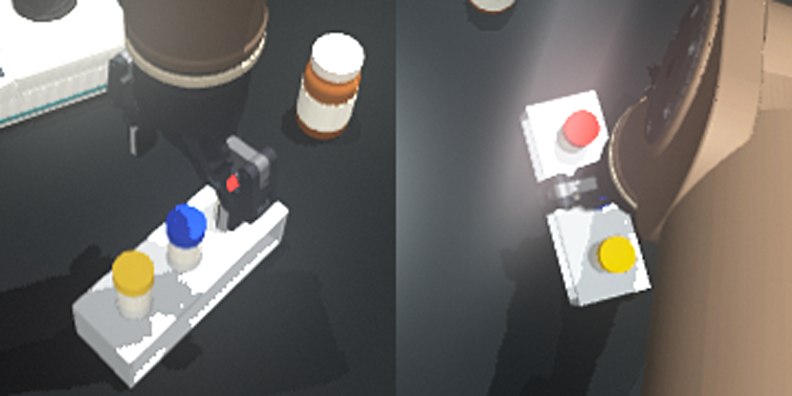

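In the side view the open fingers straddle the blue cap (185,225 in the crop), and red and yellow are clear of them. Descending and gripping.

Call:
{"method": "play_rows", "body": {
  "series": [
    [0.5,-0.5,-30,0,0],
    [0.5,-0.5,-60,0,0],
    [0.5,-0.5,-85,0,0],
    [0.5,-0.5,-95,0,0],
    [0.5,-0.5,-95,0,0],
    [0.5,-0.5,-95,0,0.5],
    [0.5,-0.5,-95,0,1],
    [0.5,-0.5,-95,0,1]
  ],
  "squeeze": 50
}}

```text
time: 7.6
tcp_pos: [0.5467, -0.1793, 0.072]
tool_rot: [-180.0, 0.1, -167.5]
ft_force: [0.0, -0.6, -0.4]
finger_gap: 0.0438
grip_force: 0.0
```

Call:
{"method": "play_rows", "body": {
  "series": [
    [0,0,0,0,1],
    [0,0,0,0,1],
    [0,0,0,0,1],
    [0,0,0,0,1]
  ]
}}

```text
time: 8.0
tcp_pos: [0.5468, -0.1793, 0.0719]
tool_rot: [-180.0, 0.1, -167.5]
ft_force: [0.2, 0.7, 5.8]
finger_gap: 0.0309
grip_force: 48.8
```

Call:
{"method": "play_rows", "body": {
  "series": [
    [0,0,4,0,1],
    [0,0,15,0,1],
    [0,0,35,0,1],
    [0,0,60,0,1],
    [0,0,90,0,1],
    [0,0,120,0,1],
    [0,0,145,0,1],
    [0,0,145,0,1]
  ]
}}

```text
time: 8.8
tcp_pos: [0.5477, -0.1799, 0.2203]
tool_rot: [-179.8, 0.3, -167.5]
ft_force: [0.1, 0.5, 0.0]
finger_gap: 0.0305
grip_force: 49.7
```

```bash
python3 - <<'E'
from h import *
for n in("side","top"):
    im=robot.grab_frame(n); cv2.imwrite(f"pics/{n}3.png",im)
s=robot.get_state(); print(s["tcp_pos"],s["tool_rot"],s["finger_gap"],s["ft_force"],s["grip_force"])
for l in("blue_tube_tip","blue_tube_center"): print(l,[(n,robot.tip_of(n,l)[:2]) for n in("side","top")])
a=cv2.imread("pics/side3.png")[130:350,210:390]; b=cv2.imread("pics/top3.png")[130:350,260:440]
cv2.imwrite("pics/e.png",cv2.resize(np.hstack([a,b]),None,fx=2.2,fy=2.2,interpolation=cv2.INTER_CUBIC))
E
```

```text
[ 0.54601679 -0.17912552  0.21670967] [-1.79977892e+02  7.62214021e-02 -1.67485815e+02] 0.031108273946308124 [-0.05269227  0.03948388 -0.65617137] 49.72911715507507
blue_tube_tip [('side', [{'position': [294.4, 258.4], 'conf': 0.82}]), ('top', [])]
blue_tube_center [('side', [{'position': [298.0, 242.9], 'conf': 0.9}]), ('top', [{'position': [218.2, 292.2], 'conf': 0.2}])]
```

View pics/e.png

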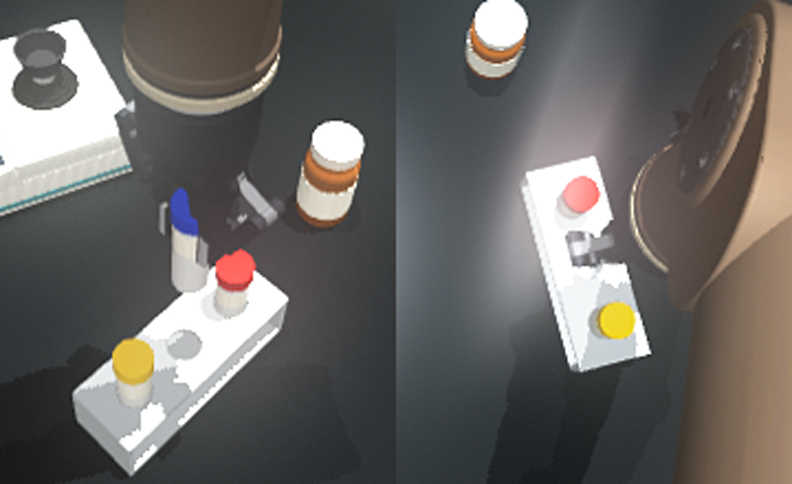

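Call:
{"method": "play_rows", "body": {
  "series": [
    [2,20,20,0,1],
    [6,60,40,0,1],
    [10,105,40,0,1],
    [14,150,40,0,1],
    [18,195,40,0,1],
    [22,240,40,0,1],
    [26,285,40,0,1],
    [28.5,315,40,0,1]
  ]
}}

```text
time: 9.9
tcp_pos: [0.5737, 0.1399, 0.2549]
tool_rot: [179.9, -0.1, -167.3]
ft_force: [0.3, -0.4, -0.1]
finger_gap: 0.0311
grip_force: 49.7
```

Call:
{"method": "play_rows", "body": {
  "series": [
    [0,10,0,0,1],
    [0,10,-10,0,1],
    [0,10,-20,0,1],
    [0,10,-20,0,1],
    [0,10,-20,0,1]
  ]
}}

```text
time: 10.4
tcp_pos: [0.5743, 0.144, 0.2353]
tool_rot: [-180.0, -0.1, -167.6]
ft_force: [0.1, 0.9, -0.7]
finger_gap: 0.0304
grip_force: 49.7
```

```bash
python3 - <<'E'
from h import *
np.set_printoptions(precision=4,suppress=True)
s3=np.array([.5460,-.1791,.2167]); print("lifted tip/centre expected side",proj("side",s3-[0,0,.0659]),proj("side",s3-[0,0,.0084]))
for n in("side","top"):
    im=robot.grab_frame(n); cv2.imwrite(f"pics/{n}4.png",im)
s=robot.get_state(); p=s["tcp_pos"]; print(p,s["tool_rot"],s["finger_gap"],s["ft_force"],s["grip_force"])
print([(l,n,robot.tip_of(n,l)[:1]) for l in("blue_tube_tip","blue_tube_center","cup_floor") for n in("side","top")])
for n in("side","top"): print(n,"tip",proj(n,p-[0,0,.0659]),"ctr",proj(n,p-[0,0,.0084]),"rim",proj(n,[.5751,.1463,.14]))
a=cv2.imread("pics/side4.png")[70:250,150:330]; b=cv2.imread("pics/top4.png")[150:330,110:290]
cv2.imwrite("pics/f.png",cv2.resize(np.hstack([a,b]),None,fx=2.2,fy=2.2,interpolation=cv2.INTER_CUBIC))
E
```

```text
lifted tip/centre expected side [294.3734 262.5928] [295.3653 244.5767]
[0.5747 0.1448 0.2361] [-179.9892    0.0166 -167.5776] 0.030660903340794438 [ 0.077   0.5642 -0.5788] 49.721782207489014
[('blue_tube_tip', 'side', [{'position': [222.3, 138.4], 'conf': 0.61}]), ('blue_tube_tip', 'top', [{'position': [184.3, 228.1], 'conf': 0.51}]), ('blue_tube_center', 'side', [{'position': [221.3, 119.7], 'conf': 0.97}]), ('blue_tube_center', 'top', [{'position': [182.9, 224.5], 'conf': 0.42}]), ('cup_floor', 'side', [{'position': [225.8, 156.4], 'conf': 0.96}]), ('cup_floor', 'top', [{'position': [189.7, 236.0], 'conf': 0.58}])]
side tip [225.823  140.7753] ctr [222.7535 119.6992] rim [227.185  150.4891]
top tip [186.5193 229.59  ] ctr [180.2997 225.0971] rim [188.6774 231.475 ]
```

View pics/f.png

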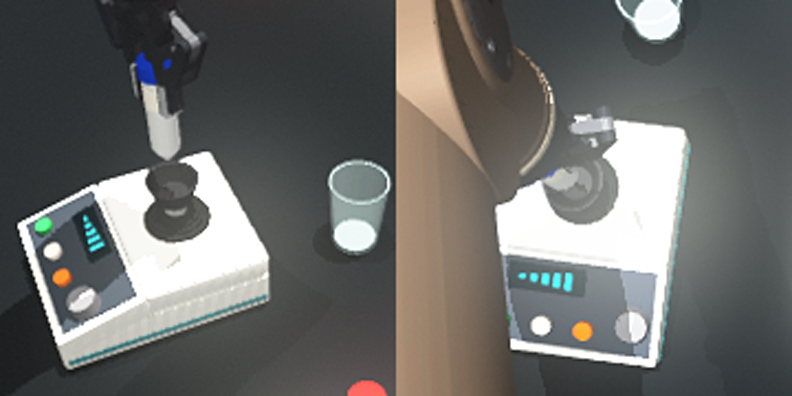

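Side view: the tip at full-frame (226,140) sits over the cup mouth at (228,151), with the tube upright and matching the prediction. Lowering it into the cup.

Call:
{"method": "play_rows", "body": {
  "series": [
    [1,1.5,-15,0,1],
    [1,1.5,-30,0,1],
    [1,1.5,-40,0,1],
    [1,1.5,-46,0,1],
    [1,1.5,-48,0,1],
    [1,1.5,-48,0,1]
  ]
}}

```text
time: 11.4
tcp_pos: [0.5755, 0.1474, 0.1879]
tool_rot: [180.0, 0.0, -167.5]
ft_force: [0.9, 0.2, -0.6]
finger_gap: 0.0307
grip_force: 49.7
```

Call:
{"method": "play_rows", "body": {
  "series": [
    [0,0,-1,0,1],
    [0,0,-2,0,1],
    [0,0,-3,0,1],
    [0,0,-3,0,1],
    [0,0,-3,0,1]
  ]
}}

```text
time: 11.9
tcp_pos: [0.5757, 0.1475, 0.1852]
tool_rot: [180.0, 0.0, -167.5]
ft_force: [-0.2, -0.1, 2.3]
finger_gap: 0.0308
grip_force: 49.4
```

Call:
{"method": "play_rows", "body": {
  "series": [
    [0,0,-1,0,1],
    [0,0,-2,0,1],
    [0,0,-3,0,1],
    [0,0,-4,0,1],
    [0,0,-4,0,1],
    [0,0,-4,0,1],
    [0,0,-4,0,1]
  ]
}}

```text
time: 12.6
tcp_pos: [0.5757, 0.1475, 0.1811]
tool_rot: [180.0, 0.0, -167.5]
ft_force: [0.3, 0.2, 5.1]
finger_gap: 0.0306
grip_force: 49.1
```

```bash
python3 - <<'E'
from h import *
F=[];Z=[]
for i in range(6):
    im=robot.grab_frame("side"); s=robot.get_state(); F.append(s["ft_force"]);Z.append(s["tcp_pos"])
print(np.mean(F,0),np.std(F,0),np.mean(Z,0),s["tool_rot"],s["finger_gap"],s["time"])
a=cv2.imread("pics/side4.png")[70:250,150:330]
cv2.imwrite("pics/g.png",cv2.resize(np.hstack([a,im[70:250,150:330]]),None,fx=2.2,fy=2.2,interpolation=cv2.INTER_CUBIC))
E
```

```text
[0.05102473 0.20929616 5.66396575] [0.28652431 0.54016331 0.44500861] [0.5757534  0.14747358 0.18114849] [ 1.79993307e+02  4.68752405e-02 -1.67482132e+02] 0.030602901539545917 12.9
```

View pics/g.png

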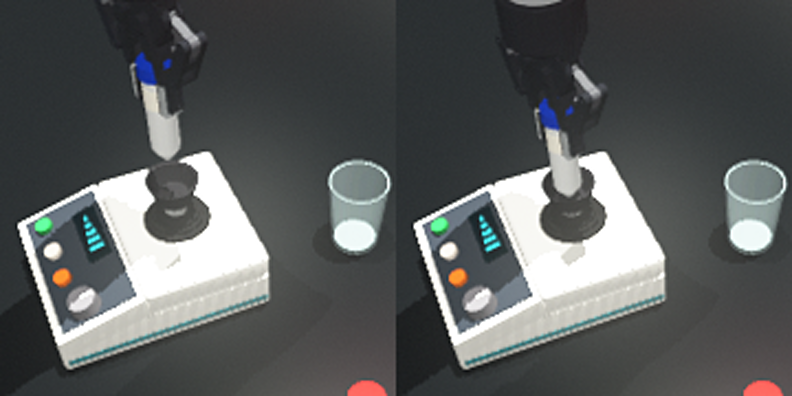

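The right half shows the tube centred in the sunken cup and upright. The net push of about 6.2 N corresponds to about 4.7 mm. Now holding.

Call:
{"method": "play_rows", "body": {
  "series": [
    [0,0,0,0,1],
    [0,0,0,0,1],
    [0,0,0,0,1],
    [0,0,0,0,1],
    [0,0,0,0,1],
    [0,0,0,0,1],
    [0,0,0,0,1],
    [0,0,0,0,1]
  ]
}}

```text
time: 13.7
tcp_pos: [0.5758, 0.1475, 0.1812]
tool_rot: [180.0, 0.1, -167.5]
ft_force: [-0.7, -0.2, 5.3]
finger_gap: 0.0306
grip_force: 49.1
```

Call:
{"method": "play_rows", "body": {
  "series": [
    [0,0,0,0,1],
    [0,0,0,0,1],
    [0,0,0,0,1],
    [0,0,0,0,1],
    [0,0,0,0,1],
    [0,0,0,0,1],
    [0,0,0,0,1],
    [0,0,0,0,1]
  ]
}}

```text
time: 14.5
tcp_pos: [0.5758, 0.1475, 0.1811]
tool_rot: [180.0, 0.0, -167.5]
ft_force: [-0.3, -0.2, 5.0]
finger_gap: 0.0306
grip_force: 49.1
```

Call:
{"method": "play_rows", "body": {
  "series": [
    [0,0,0,0,1],
    [0,0,0,0,1],
    [0,0,0,0,1],
    [0,0,0,0,1],
    [0,0,0,0,1],
    [0,0,0,0,1],
    [0,0,0,0,1],
    [0,0,0,0,1]
  ]
}}

```text
time: 15.3
tcp_pos: [0.5757, 0.1475, 0.1811]
tool_rot: [180.0, 0.0, -167.5]
ft_force: [-0.5, 0.3, 4.9]
finger_gap: 0.0306
grip_force: 49.1
```

Call:
{"method": "play_rows", "body": {
  "series": [
    [0,0,0,0,1],
    [0,0,0,0,1],
    [0,0,0,0,1],
    [0,0,0,0,1],
    [0,0,0,0,1],
    [0,0,0,0,1],
    [0,0,0,0,1],
    [0,0,0,0,1]
  ]
}}

```text
time: 16.1
tcp_pos: [0.5758, 0.1475, 0.1812]
tool_rot: [180.0, 0.1, -167.5]
ft_force: [-0.4, 0.5, 6.3]
finger_gap: 0.0308
grip_force: 49.1
```

```bash
python3 - <<'E'
from station import robot
s=robot.get_state(); print(s["time"],s["tcp_pos"],s["ft_force"],s["grip_force"]); print(robot.job_done())
E
```

```text
16.1 [0.57576979 0.14749442 0.1811524 ] [-0.43777839  0.51190863  6.33214007] 49.11021709442139
the job is handed in; nothing more can be done
None
```

I pressed the green key and then the white key, put the blue-capped tube in the cup and handed the job in at 16.1 s with the tube still gripped and pressed down; the cup was about 5 mm down (judged from a push of about 6 N) for over 3 s, and no verdict came back.

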